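# Scoop chestnuts for roasting and hold them over the pan

### The arm

A 6-joint arm with a two-finger parallel gripper is mounted at the origin on the work surface. World frame = base frame: x ahead of the robot, y to its left, z up, the work surface at z = 0. Lengths are in m, angles in rad, forces in N, time in s.
With the tool pointing down it reaches from about 0.375 to 0.9 m from the base axis. Payload 3.1 kg.
Tool frame: the origin (TCP) lies on the front face of the gripper's body, between the roots of the fingers; the fingertips stand 70 mm ahead of it and the grasp point (between the pads) lies 51 mm ahead of it; z points along the fingers, y is the line along which they close (so a half turn about z gives the same grasp; the last joint's range is limited). The gripper opens to 87 mm and grips with 3 to 60 N. Pads are 19 mm wide; open, the fingers measure 117 mm over their backs; the gripper's body (75 mm by 190 mm) begins 51 mm behind the grasp point.
Start: joints at [1.002, 0.527, 1.433, -0, 1.181, -0.178], TCP at [0.238, 0.578, 0.292] pointing down, gripper open.
Joint ranges: [-3.08, 3.08], [-0.75, 2.2], [0.22, 2.44], [-1.43, 4.57], [0, 2.65], [-2.85, 2.85]. Speed limits (rad/s): [2.79, 2.79, 3.14, 3.14, 3.14, 3.14].

### API

Orientations are given as a unit quaternion [x, y, z, w].
In Python, from rig import robot, cams, ticket gives the robot as it stands. The module is installed in compiled form; this text tells all that it offers.
- The arm moves only by the shell command python3 -m crank 'ROWS' [FORCE]. ROWS is JSON, a list of rows, each a list of 7 numbers: the shift along the tool's x, y, z in cm, then the turn, a rotation vector about the tool's x, y, z in rad, then the closure, from 0 (fully open) to 1 (shut). A call has 1 to 5 rows; each row shifts and turns the commanded pose from where the row before left it, along the tool's axes as they then stand; what a row does not reach is not made up. A row lasts 1/8 s, in which the tool goes at most 62.5 mm and 10.7 degrees, less where a joint would pass 70% of its speed; a pose out of reach is approached as far as the arm can. A call is refused whole if a number of a shift passes 6.25 or a number of a turn 0.188, either way. A call with a gripper value outside its range is refused whole. The fingers move at their own pace and stop on an object; FORCE is the grip in N (left out, the last holds). Time passes only in rows, so rows that do not move let the fingers close. It gives the time, the measured TCP pose, the force, the opening and the grip force at its end, in the units of the state.
- robot.get_obs(): the state, without advancing time (a new reading comes with each control period).
- cams.camera(name): name is "scene" or "top"; returns the picture (384x512x3 uint8, red, green, blue); there is no depth.
- cams.camera_info(name): a dict with "intrinsics" (3x3 intrinsics, pixels), "dist" ([k1, k2, p1, p2, k3] as OpenCV has them; the pictures are not rectified), "pose" (4x4, takes a point from camera to world coordinates). Camera axes: x right, y down, z forward; pixel columns grow to the right and rows downward; lengths in m; the calibration is good to about 2 mm. A picture is of the moment at which its call begins. camera_info takes no time and is no camera call.
- ticket.hand_in(): hands the job in; it is judged then, once.
The state is a dict: "time": time; "q": joint angles; "joint_velocities": joint speeds; "joint_torque": joint torques, N m; "position": TCP position; "tool_rot": TCP orientation; "ft_force": force on the tool from outside, world axes, zero at the start; "moment": the same for the moment, N m; "grip_width": finger opening in m; "grip_force": force on a finger pad.
Only numpy, scipy, OpenCV 4.12 (cv2) and the standard library are available. Lean on these libraries where they do the work, as an engineer would, in place of code of your own. Each camera call takes 0.05 s, during which the arm holds its last target. There are 200 camera calls.

### The job

With the steel scoop, scoop at least two chestnuts out of the stoneware bowl and hold the scoop level and still above the middle of the frying pan, about a hand's breadth over its rim, ready to be tipped in once the pan is hot: finish there, still holding the loaded scoop. Leave the other chestnuts in the bowl, spill none, do not pick the chestnuts up with the fingers, and do not shift the pan, the pepper mill or the tumbler.

Things in the scene. Friction and masses are not known exactly. Their poses are not given: they have to be found in the camera images.
- scoop: Steel scoop, about 0.3 kg, lying level on the counter, nose roughly away from the robot. Origin: underside, middle of the trough's back wall; x to the nose, y to its left, z up (vertical when level). Trough x 0 to 130 mm: flat floor 54 mm wide, 1.6 mm thick, sides sloping at 45 degrees then upright, 37 mm high, 93 mm wide over all; top and front open. Wooden handle behind it.
- scoop_grip (a point): Middle of the scoop's straight, flat-sided wooden handle, at scoop x = -61, z = 68 mm; axes as the scoop's. The handle is 108 mm long, 22 mm wide (y) and 22 mm thick, and rises backwards (to -x) at 32 degrees, its axis from x = -15, z = 40 to x = -107, z = 97 mm. Grip it across y.
- scoop_nose (a point): Middle of the scoop's front lip, at the underside of its floor (scoop x = 130, z = 0). The floor reaches furthest forward: the sloping sides end 12 mm and the upright sides 34 mm behind the lip.
- scoop_mid (a point): Middle of the scoop's trough (scoop x = 60, z = 12 mm). A chestnut counts as in the scoop when its middle is within 70 mm of this point.
- bowl: Cream stoneware mixing bowl, wide and shallow, heavy, does not move, left or right of the scoop (pan on the other side). Origin: centre of its underside. 283 mm across the rim, 66 mm high. Inside it is dished: flat floor 12 mm up to radius 42 mm, then rising straight to 26 mm height at radius 85, 48 at radius 115 and 66 at radius 135 (the rim). Eight chestnuts lie together in the middle.
- pan: Black frying pan, loose, 0.95 kg, standing on an induction hob. Origin: centre of its underside, z up; 240 mm across the rim, 45 mm high; its handle runs along its +x, roughly away from the robot, to 281 mm from the centre, with its top 81 mm above the pan's underside.
- pan_rim (a point): Centre of the pan's mouth, at rim height (45 mm above the pan's underside).
- hob: Black portable induction hob under the pan, 360 mm (x) by 290 mm (y) and 55 mm high; does not move. Origin: centre of its underside.
- pepper_mill: Turned wooden pepper mill, 160 mm high, 56 mm across, standing beyond the scoop. Leave it. Origin: centre of its underside.
- tumbler: Glass tumbler, 90 mm high, 72 mm across, standing beyond the scoop. Leave it. Origin: centre of its underside.
- chestnut0: Chestnut in its shell, glossy brown with a pale base, a rounded nut 31 mm long (its x) and 25 mm thick, 12 g; it does not roll on slopes under about 8 degrees. Origin: its middle.
- chestnut1: Chestnut in its shell, glossy brown with a pale base, a rounded nut 31 mm long (its x) and 25 mm thick, 12 g; it does not roll on slopes under about 8 degrees. Origin: its middle.
- chestnut2: Chestnut in its shell, glossy brown with a pale base, a rounded nut 31 mm long (its x) and 25 mm thick, 12 g; it does not roll on slopes under about 8 degrees. Origin: its middle.
- chestnut3: Chestnut in its shell, glossy brown with a pale base, a rounded nut 31 mm long (its x) and 25 mm thick, 12 g; it does not roll on slopes under about 8 degrees. Origin: its middle.
- chestnut4: Chestnut in its shell, glossy brown with a pale base, a rounded nut 31 mm long (its x) and 25 mm thick, 12 g; it does not roll on slopes under about 8 degrees. Origin: its middle.
- chestnut5: Chestnut in its shell, glossy brown with a pale base, a rounded nut 31 mm long (its x) and 25 mm thick, 12 g; it does not roll on slopes under about 8 degrees. Origin: its middle.
- chestnut6: Chestnut in its shell, glossy brown with a pale base, a rounded nut 31 mm long (its x) and 25 mm thick, 12 g; it does not roll on slopes under about 8 degrees. Origin: its middle.
- chestnut7: Chestnut in its shell, glossy brown with a pale base, a rounded nut 31 mm long (its x) and 25 mm thick, 12 g; it does not roll on slopes under about 8 degrees. Origin: its middle.

How it is judged:
By the outcome, as a careful person would: the job done as asked, in the order asked, and still so for the second after the job is handed in, while the arm keeps its last pose, push and grip.
It also fails if it takes over 72 s, if anything falls off the work surface, if the arm or the gripper's body presses on something with over 40 N, if the wrist force passes 120 N, or if a joint passes its speed limit or range.

## Working session

There is one attempt and no reset: what is moved stays moved. The work goes in short steps, Python scripts to look and compute and a shell command to move; the robot and the scene stay as the last step left them, time stands still between calls to the robot, and variables do not carry over. Pictures are saved under pics/ and viewed, at most 10 in all, crops included, and the job is handed in when it is done.

```bash
mkdir -p pics; cat > h.py <<'E'
import numpy as np, cv2
from rig import robot,cams,ticket
from scipy.spatial.transform import Rotation as R
def snap(n,f):
    im=cams.camera(n); cv2.imwrite('pics/'+f,im[:,:,::-1]); return im
def ray(n,uv):
    i=cams.camera_info(n); K=np.array(i['intrinsics']);d=np.array(i['dist']);T=np.array(i['pose'])
    p=cv2.undistortPoints(np.array(uv,float).reshape(-1,1,2),K,d).reshape(-1,2)
    D=np.c_[p,np.ones(len(p))]@T[:3,:3].T
    return T[:3,3],D
def onz(n,uv,z):
    o,D=ray(n,uv); return o+D*((z-o[2])/D[:,2:])
def proj(n,P):
    i=cams.camera_info(n); K=np.array(i['intrinsics']);d=np.array(i['dist']);T=np.linalg.inv(np.array(i['pose']))
    return cv2.projectPoints(np.array(P,float).reshape(-1,1,3),cv2.Rodrigues(T[:3,:3])[0],T[:3,3],K,d)[0].reshape(-1,2)
E
python3 - <<'E'
from h import *
a=snap('top','t0.png');b=snap('scene','s0.png')
for n in('top','scene'):
    i=cams.camera_info(n);print(np.round(i['pose'],3),np.round(i['intrinsics'],0))
o=robot.get_obs();print(o['position'],o['tool_rot'],o['ft_force'],o['grip_width'])
E
```

```text
[[ 1.700e-02 -9.840e-01  1.760e-01  4.150e-01]
 [-1.000e+00 -1.800e-02 -1.000e-03 -1.100e-02]
 [ 4.000e-03 -1.760e-01 -9.840e-01  1.067e+00]
 [ 0.000e+00  0.000e+00  0.000e+00  1.000e+00]] [[357.   0. 259.]
 [  0. 357. 197.]
 [  0.   0.   1.]]
[[-0.714  0.372 -0.593  1.196]
 [ 0.7    0.369 -0.612  0.623]
 [-0.009 -0.852 -0.524  0.623]
 [ 0.     0.     0.     1.   ]] [[433.   0. 250.]
 [  0. 433. 194.]
 [  0.   0.   1.]]
[0.23776424 0.57744589 0.29137433] [ 1.94152407e-01  9.80970899e-01 -8.97642414e-04 -3.63621920e-04] [ 0.05452588 -0.23630368 -0.36791482] 0.08693223715832732
```

View pics/t0.png

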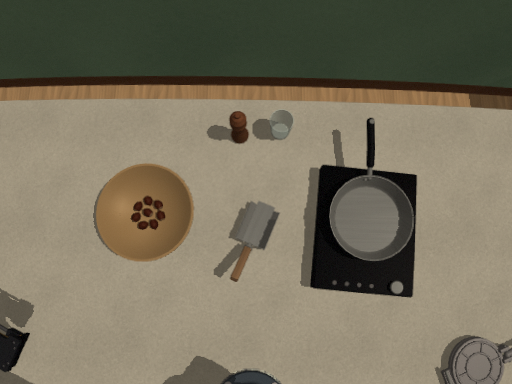

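View pics/s0.png

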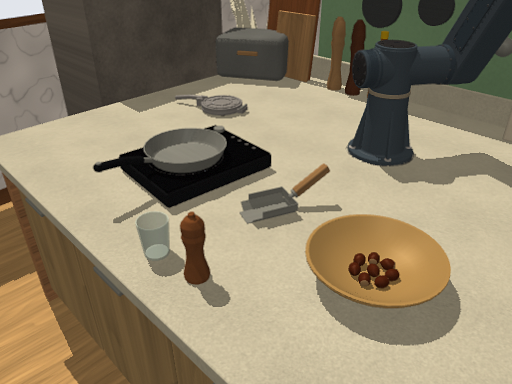

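The top view shows the bowl at about (144,212), the scoop trough at (257,224) with its handle end at (236,279), the pan at (372,217), and the mill and tumbler at (239,127) and (281,124). The chestnuts cluster at (148,212). The scene view confirms this layout.

```bash
cat > m.py <<'E'
from h import *
im=cv2.imread('pics/t0.png');hsv=cv2.cvtColor(im,cv2.COLOR_BGR2HSV)
def comp(mask,near):
    n,l,s,c=cv2.connectedComponentsWithStats(mask.astype(np.uint8)); 
    ys,xs=np.nonzero(mask); k=np.argmin((xs-near[0])**2+(ys-near[1])**2)
    return (l==l[ys[k],xs[k]])
H,S,V=[hsv[...,k].astype(int) for k in range(3)]
# bowl
m=comp((S>110)&(H<25)&(V>60),(110,212)); 
c=max(cv2.findContours(m.astype(np.uint8),cv2.RETR_EXTERNAL,cv2.CHAIN_APPROX_NONE)[0],key=cv2.contourArea)
W=onz('top',c.reshape(-1,2),0.066)[:,:2].astype(np.float32)
print('bowl',cv2.minEnclosingCircle(W),cv2.fitEllipse(W))
# chestnuts
m=(S>110)&(V<110)&(H<25); m[:180]=0;m[240:]=0;m[:,:120]=0;m[:,175:]=0
n,l,s,cc=cv2.connectedComponentsWithStats(m.astype(np.uint8))
for k in range(1,n):
    if s[k,4]>15: print('nut',s[k,4],cc[k].round(1),onz('top',cc[k],0.025)[0,:2].round(3))
# handle
hm=comp((S>100)&(H<25)&(V>60)&(np.arange(512)[None]>200)&(np.arange(384)[:,None]>200),(241,262))
ys,xs=np.nonzero(hm);P=np.c_[xs,ys].astype(np.float32);vx,vy,x0,y0=cv2.fitLine(P,cv2.DIST_L2,0,.01,.01).ravel()
t=(P-[x0,y0])@[vx,vy]; e=[np.array([x0,y0])+k*np.array([vx,vy]) for k in(t.min(),t.max())]
print('handle px',len(P),e)
# pan
m=comp((S<60)&(V>60)&(np.arange(512)[None]>325)&(np.arange(512)[None]<413),(372,217))
print('panmask',m.sum(),[ (np.nonzero(m)[k].min(),np.nonzero(m)[k].max()) for k in(0,1)])
cv2.imwrite('pics/c0.png',cv2.resize(im[110:300,200:425],None,fx=3.5,fy=3,interpolation=cv2.INTER_CUBIC))
E
python3 m.py
```

```text
bowl ((0.5468509793281555, 0.3160754442214966), 0.1412634253501892) ((0.5473283529281616, 0.31573686003685), (0.27817001938819885, 0.27952614426612854), 163.44935607910156)
nut 30 [172.4 182.7] [0.64  0.248]
nut 673 [147.8 212.9] [0.547 0.316]
handle px 266 [array([232.92682, 279.9674 ], dtype=float32), array([247.6766 , 246.85594], dtype=float32)]
panmask 10407 [(np.int64(102), np.int64(260)), (np.int64(326), np.int64(412))]
```

View pics/c0.png

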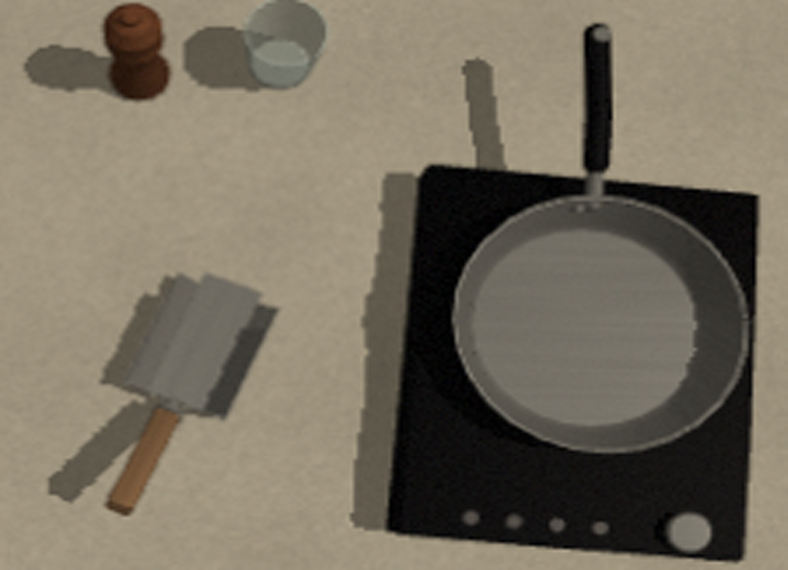

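Crop: the scoop lip corners are at full-image px (258.3,201.3) and (274.9,207), and the handle runs from (248,246.7) to (234.3,278.3). The pan rim spans px 329.4–413.7 across and 175.3–260.7 down.

```bash
python3 - <<'E'
from h import *
l=onz('top',[(258.3,201.3),(274.9,207)],.0016); nose=l.mean(0); print('nose',l,nose)
h1=onz('top',[(248,246.7)],.045)[0]; h2=onz('top',[(234.3,278.3)],.097)[0]; print('handle',h1,h2)
for h,x in((h1,-.015),(h2,-.107)): 
    d=(nose-h)[:2]; print('dist',np.hypot(*d),.13-x,'yaw',np.degrees(np.arctan2(d[1],d[0])))
d=(nose-h2)[:2];y=np.arctan2(d[1],d[0]);u=np.r_[np.cos(y),np.sin(y)]
print('grip by nose',nose[:2]-.191*u,'by handle',h2[:2]+.046*u)
p=onz('top',[(329.4,218),(413.7,218),(371,175.3),(371,260.7)],.1);print(p, p[:2].mean(0),p[2:].mean(0))
print('mill',onz('top',[(239.5,136)],.0),'tumb',onz('top',[(281,117)],.09))
print('nuts',onz('top',[(137,207),(148.5,201),(158.5,205),(136,217),(148,212),(161,215.5),(143,225),(153.5,224.5)],.026).round(3))
E
```

```text
nose [[ 0.5920957  -0.01041384  0.0016    ]
 [ 0.57555636 -0.06078001  0.0016    ]] [ 0.58382603 -0.03559693  0.0016    ]
handle [0.4535943  0.01657248 0.045     ] [0.36711806 0.04989277 0.097     ]
dist 0.14029237480810244 0.14500000000000002 yaw -21.830498150229175
dist 0.23296100541857645 0.237 yaw -21.528868558643236
grip by nose [0.40615157 0.03449434] by handle [0.40990877 0.03301215]
[[ 0.53281826 -0.20563837  0.1       ]
 [ 0.53611852 -0.44291838  0.1       ]
 [ 0.65532812 -0.32603716  0.1       ]
 [ 0.41830458 -0.31766963  0.1       ]] [ 0.53446839 -0.32427837  0.1       ] [ 0.53681635 -0.3218534   0.1       ]
mill [[0.79906432 0.05221066 0.        ]] tumb [[ 0.82722136 -0.07217797  0.09      ]]
nuts [[0.564 0.35  0.026]
 [0.583 0.317 0.026]
 [0.572 0.286 0.026]
 [0.534 0.351 0.026]
 [0.55  0.316 0.026]
 [0.54  0.276 0.026]
 [0.511 0.328 0.026]
 [0.513 0.297 0.026]]
```

```bash
python3 -m crank '[[-3.6,-4.4,0.4,0,0,0,0],[-3.6,-4.4,0.4,0,0,0,0],[-3.6,-4.4,0.4,0,0,0,0],[-3.6,-4.4,0.4,0,0,0,0],[-3.6,-4.4,0.4,0,0,0,0]]' && python3 -m crank '[[-3.6,-4.4,1,0,0,0,0],[-3.6,-4.4,1,0,0,0,0],[-3.6,-4.4,1,0,0,0,0],[-3.6,-4.4,1.5,0,0,-0.016,0],[0,0,0,0,0,0,0]]'
cat >> h.py <<'E'
def goal(p,Rt):
    o=robot.get_obs();Rc=R.from_quat(o['tool_rot']);p=np.array(p)
    print('at',o['position'].round(4),'shift cm',(Rc.inv().apply(p-o['position'])*100).round(2),'turn',(Rc.inv()*Rt).as_rotvec().round(3),'F',np.round(o['ft_force'],1),'w',round(float(o['grip_width']),4),round(float(o['grip_force']),1),'q',np.round(o['q'],2))
def scoopR(yaw,pitch=0): # pitch>0 nose down, deg
    return R.from_euler('ZY',[yaw,pitch],degrees=True)
B=R.from_matrix(np.array([[-1,0,0],[0,1,0],[0,0,-1.]]).T)  # tool axes in scoop frame
E
python3 - <<'E'
from h import *
goal([.408,.034,.12],scoopR(-21.5)*B)
E
```

```text
time: 0.72
position: [0.3208, 0.3042, 0.272]
tool_rot: [0.194, 0.981, -0.0, 0.0]
ft_force: [0.7, -0.6, 0.6]
grip_width: 0.0873
grip_force: 0.0
time: 1.35
position: [0.3882, 0.0849, 0.2265]
tool_rot: [0.19, 0.982, -0.0, -0.0]
ft_force: [-0.6, 0.2, 0.1]
grip_width: 0.0871
grip_force: 0.0
at [0.3882 0.0849 0.2265] shift cm [-3.74 -3.97 10.65] turn [-0.001 -0.    -0.008] F [-0.6  0.2  0.1] w 0.0871 0.0 q [-0.07  0.35  2.05 -0.    0.75 -1.26]
```

```bash
python3 -m crank '[[-3.7,-4.0,0,0,0,-0.008,0],[0,0,2,0,0,0,0],[0,0,2,0,0,0,0],[0,0,0,0,0,0,0]]'
python3 - <<'E'
from h import *
goal([.408,.034,.12],scoopR(-21.5)*B)
a=snap('top','t1.png');b=snap('scene','s1.png')
cv2.imwrite('pics/c1.png',np.hstack([cv2.resize(a[190:300,180:300],(400,367)),cv2.resize(b[100:240,220:372],(398,367))])[:,:,::-1])
E
```

```text
time: 1.85
position: [0.4054, 0.0385, 0.1865]
tool_rot: [0.182, 0.983, 0.0, -0.002]
ft_force: [0.5, -0.5, 0.3]
grip_width: 0.0872
grip_force: 0.0
at [0.4054 0.0385 0.1865] shift cm [-0.43 -0.32  6.64] turn [-0.001 -0.004  0.009] F [ 0.5 -0.5  0.3] w 0.0872 0.0 q [-0.18  0.44  2.06  0.    0.64 -1.39]
```

View pics/c1.png

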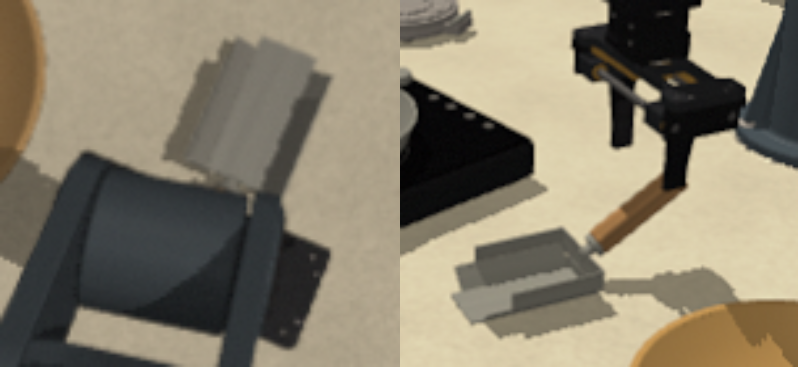

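The gripper straddles the handle, one finger on each side (right half, about (620,110) and (675,160)). I'll lower and grip.

```bash
python3 -m crank '[[-0.4,-0.3,2.2,0,0,0.009,0],[0,0,2.2,0,0,0,0],[0,0,2.2,0,0,0,0],[0,0,0,0,0,0,0]]' && python3 - <<'E'
from h import *
goal([.408,.034,.12],scoopR(-21.5)*B)
E
python3 -m crank '[[0,0,0,0,0,0,0.5],[0,0,0,0,0,0,1],[0,0,0,0,0,0,1],[0,0,0,0,0,0,1],[0,0,0,0,0,0,1]]' 60; python3 -m crank '[[0,0,0,0,0,0,1],[0,0,0,0,0,0,1]]'
```

```text
time: 2.45
position: [0.409, 0.0338, 0.121]
tool_rot: [0.186, 0.982, 0.0, -0.001]
ft_force: [-0.3, 0.2, 1.2]
grip_width: 0.0871
grip_force: 0.0
at [0.409  0.0338 0.121 ] shift cm [ 0.1  -0.02  0.1 ] turn [-0.    -0.002  0.   ] F [-0.3  0.2  1.2] w 0.0871 0.0 q [-0.19  0.6   2.1   0.    0.44 -1.39]
time: 3.08
position: [0.4092, 0.0333, 0.1214]
tool_rot: [0.187, 0.982, 0.0, 0.0]
ft_force: [0.6, 0.1, 0.1]
grip_width: 0.045
grip_force: 0.0
time: 3.32
position: [0.4092, 0.0333, 0.1212]
tool_rot: [0.187, 0.982, 0.0, -0.0]
ft_force: [-1.0, 0.3, 0.5]
grip_width: 0.0249
grip_force: 0.0
```

```bash
python3 -m crank '[[0,0,0,0,0,0,1],[0,0,0,0,0,0,1],[0,0,0,0,0,0,1],[0,0,0,0,0,0,1]]' && python3 -m crank '[[0,0,-3,0,0,0,1],[0,0,-3,0,0,0,1],[0,0,-3,0,0,0,1],[0,0,-3,0,0,0,1],[0,0,0,0,0,0,1]]'
python3 - <<'E'
from h import *
a=snap('top','t2.png');b=snap('scene','s2.png')
goal([.408,.034,.12],scoopR(-21.5)*B)
cv2.imwrite('pics/c2.png',np.hstack([cv2.resize(a[170:300,180:310],(390,390)),cv2.resize(b[60:220,220:380],(400,390))])[:,:,::-1])
E
```

```text
time: 3.82
position: [0.4092, 0.0333, 0.1212]
tool_rot: [0.187, 0.982, -0.0, -0.0]
ft_force: [0.7, 0.5, -0.9]
grip_width: 0.0214
grip_force: 60.0
time: 4.45
position: [0.4097, 0.0333, 0.2424]
tool_rot: [0.187, 0.982, 0.0, 0.002]
ft_force: [0.0, 0.5, -3.8]
grip_width: 0.0212
grip_force: 60.0
at [0.4083 0.0335 0.2405] shift cm [ 0.02  0.04 12.05] turn [-0.    -0.002 -0.001] F [-0.9 -1.2 -3.4] w 0.0216 60.0 q [-0.19  0.33  2.    0.    0.81 -1.39]
```

View pics/c2.png

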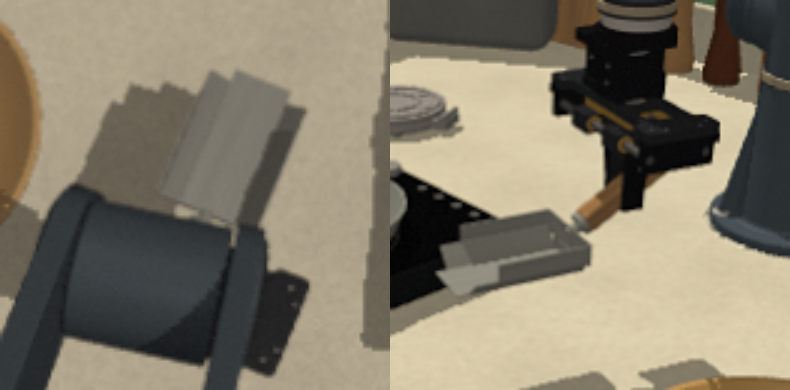

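The scoop is held level-ish in the grip. Its lip corners are at top px (258.7,193.3) and (281.3,201.3), and scene px (251,180) and (240,170). I'll triangulate to check for slip.

```bash
python3 - <<'E'
from h import *
def tri(a,b):
    o1,d1=ray('top',[a]);o2,d2=ray('scene',[b]);d1=d1[0];d2=d2[0]
    s=np.linalg.lstsq(np.c_[d1,-d2],o2-o1,rcond=None)[0];p,q=o1+s[0]*d1,o2+s[1]*d2
    return (p+q)/2,np.linalg.norm(p-q)
L=tri((258.7,193.3),(251,180));Rr=tri((281.3,201.3),(240,170));print(L,Rr)
o=robot.get_obs();Rs=R.from_quat(o['tool_rot'])*B.inv();g=o['position']+R.from_quat(o['tool_rot']).apply([0,0,.051])
for pit in(0,5,10):
  Rq=Rs*R.from_euler('Y',pit,degrees=True)
  P=[g+Rq.apply(np.array(v)-[-.061,0,.068]) for v in([.13,.027,.001],[.13,-.027,.001],[0,.0465,.037],[0,-.0465,.037])]
  print(pit,np.round(P,3).tolist(),proj('top',P).round(1).tolist(),proj('scene',P).round(1).tolist())
E
```

```text
(array([ 0.58967223, -0.00691601,  0.12380578]), np.float64(0.011345807114598148)) (array([ 0.5690337 , -0.06747929,  0.11950025]), np.float64(0.013042607800228699))
0 [[0.596, -0.011, 0.122], [0.576, -0.062, 0.122], [0.482, 0.054, 0.158], [0.448, -0.032, 0.158]] [[258.8, 192.7], [277.4, 200.2], [232.2, 233.5], [266.1, 247.6]] [[245.4, 180.5], [236.9, 170.4], [299.6, 159.8], [281.9, 144.4]]
5 [[0.589, -0.009, 0.106], [0.57, -0.059, 0.106], [0.479, 0.055, 0.153], [0.445, -0.031, 0.153]] [[257.9, 196.0], [276.2, 203.5], [231.9, 234.7], [265.6, 248.8]] [[248.1, 186.0], [239.6, 175.7], [300.6, 161.6], [282.8, 146.0]]
10 [[0.582, -0.006, 0.09], [0.562, -0.056, 0.09], [0.476, 0.057, 0.148], [0.442, -0.03, 0.148]] [[256.8, 199.6], [274.8, 207.0], [231.5, 236.1], [265.0, 250.1]] [[251.3, 191.0], [242.7, 180.7], [301.7, 163.2], [284.0, 147.6]]
```

```bash
cat >> h.py <<'E'
C=np.array([.547,.316]);PSI=40.;LAT=-.005
def tcp(s,z,pit,psi=PSI,lat=LAT,c=C):
    """TCP pose with the lip at distance s (mm) past c along psi, height z (mm)"""
    a=np.radians(psi);u=np.r_[np.cos(a),np.sin(a)];n=np.r_[-u[1],u[0]]
    Rs=scoopR(psi,pit);nose=np.r_[c+u*s/1e3+n*lat,z/1e3]
    return nose+Rs.apply([-.191,0,.068+.051]),Rs*B
def rows(W,start=None):
    o=robot.get_obs();p,q=(o['position'],R.from_quat(o['tool_rot'])) if start is None else start
    for P,Q in W:
        print(np.r_[(q.inv().apply(P-p)*100).round(1),(q.inv()*Q).as_rotvec().round(3)].tolist(),'->',P.round(3));p,q=P,Q
E
python3 - <<'E'
from h import *
from scipy.spatial.transform import Slerp
o=robot.get_obs();p0=o['position'];q0=R.from_quat(o['tool_rot'])
P,Q=tcp(-60,115,0); P=tcp(-60,115,35)[0]
sl=Slerp([0,1],R.concatenate([q0,Q]))
rows([(p0+(P-p0)*k/8,sl(k/8)) for k in range(1,9)])
print();rows([tcp(-60,115,35)],(P,Q))
E
```

```text
[0.5, 2.3, -1.0, 0.0, -0.0, -0.134] -> [0.412 0.056 0.251]
[0.2, 2.3, -1.0, 0.0, -0.0, -0.134] -> [0.415 0.079 0.261]
[-0.1, 2.3, -1.0, 0.0, -0.0, -0.134] -> [0.419 0.102 0.271]
[-0.4, 2.3, -1.0, 0.0, -0.0, -0.134] -> [0.422 0.125 0.281]
[-0.7, 2.2, -1.0, 0.0, -0.0, -0.134] -> [0.426 0.148 0.291]
[-1.0, 2.1, -1.0, 0.0, -0.0, -0.134] -> [0.43  0.171 0.302]
[-1.3, 1.9, -1.0, 0.0, -0.0, -0.134] -> [0.433 0.194 0.312]
[-1.5, 1.7, -1.0, 0.0, -0.0, -0.134] -> [0.437 0.217 0.322]

[0.0, 0.0, 0.0, 0.0, 0.611, 0.0] -> [0.437 0.217 0.322]
```

```bash
python3 -m crank '[[0.5,2.3,-1,0,0,-0.134,1],[0.2,2.3,-1,0,0,-0.134,1],[-0.1,2.3,-1,0,0,-0.134,1],[-0.4,2.3,-1,0,0,-0.134,1],[-0.7,2.2,-1,0,0,-0.134,1]]' && python3 -m crank '[[-1,2.1,-1,0,0,-0.134,1],[-1.3,1.9,-1,0,0,-0.134,1],[-1.5,1.7,-1,0,0,-0.134,1],[0,0,0,0,0,0,1],[0,0,0,0,0,0,1]]'
python3 - <<'E'
from h import *
goal(*tcp(-60,115,35))
E
```

```text
time: 5.18
position: [0.4257, 0.1486, 0.2892]
tool_rot: [-0.149, 0.989, 0.0, -0.003]
ft_force: [0.2, 0.2, -3.8]
grip_width: 0.0215
grip_force: 60.0
time: 5.8
position: [0.4368, 0.2155, 0.3193]
tool_rot: [-0.341, 0.94, -0.0, -0.002]
ft_force: [-0.8, -0.1, -3.7]
grip_width: 0.0214
grip_force: 60.0
at [0.4368 0.2155 0.3193] shift cm [-0.08  0.11 -0.27] turn [ 0.002  0.606 -0.002] F [-0.8 -0.1 -3.7] w 0.0214 60.0 q [ 0.23  0.31  1.73 -0.    1.1  -2.04]
```

Now I'll pitch nose-down, then check the pose of the scoop before entering.

```bash
python3 -m crank '[[0,0.1,-0.2,0,0.152,0,1],[0,0,0,0,0.152,0,1],[0,0,0,0,0.151,0,1],[0,0,0,0,0.151,0,1],[0,0,0,0,0,0,1]]'
python3 - <<'E'
from h import *
goal(*tcp(-60,115,35))
a=snap('top','t3.png');b=snap('scene','s3.png')
P,Q=tcp(-60,115,35);o=robot.get_obs();P=o['position'];Q=R.from_quat(o['tool_rot'])
Rs=Q*B.inv();pts=[P+Rs.apply(np.array(v)-[-.061,0,.119]) for v in([.13,.027,0.],[.13,-.027,0.],[.096,.0465,.037],[.096,-.0465,.037])]
for n in('top','scene'): print(n,proj(n,pts).round(1).tolist())
cv2.imwrite('pics/c3.png',np.hstack([cv2.resize(a[160:270,90:200],(400,400)),cv2.resize(b[120:310,270:460],(400,400))])[:,:,::-1])
E
```

```text
time: 6.42
position: [0.438, 0.2168, 0.3206]
tool_rot: [-0.325, 0.897, -0.101, -0.281]
ft_force: [0.0, -0.3, -3.2]
grip_width: 0.0216
grip_force: 60.0
at [0.438  0.2168 0.3206] shift cm [ 0.16  0.09 -0.06] turn [ 0.003  0.004 -0.001] F [ 0.  -0.3 -3.2] w 0.0216 60.0 q [ 0.33  0.54  1.46 -0.21  1.72 -1.91]
top [[144.2, 230.3], [160.2, 217.8], [133.6, 235.5], [162.7, 212.9]]
scene [[386.1, 216.9], [359.6, 215.7], [399.3, 195.0], [352.5, 193.0]]
```

View pics/c3.png

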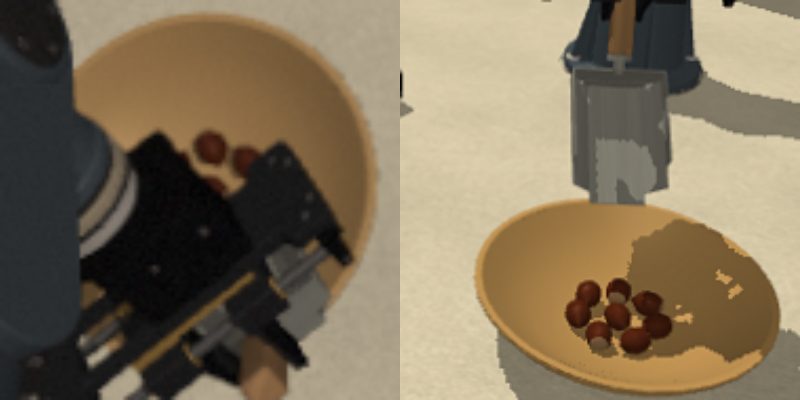

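The scene crop shows the lip corners at px (360,216) and (386,216), within 1 px of prediction, so the grip hasn't slipped. Next I compute the scoop path.

```bash
python3 - <<'E'
from h import *
W=[(-60,85,35),(-60,55,35),(-60,27,35),(-45,19,31.5),(-32,16,29),(-20,15,26.5),(-8,14.5,24),(4,14,21),(16,14,17.5),(28,15,14),(42,18,10.5),(52,21,7),(62,23.5,4),(72,27,.5),(82,31,-3),(92,39,-7),(97,48,-12),(98,58,-16),(96,80,-16),(96,110,-16)]
rows([tcp(*w) for w in W])
E
```

```text
[-1.7, 0.1, 2.5, 0.002, 0.006, -0.002] -> [0.437 0.217 0.292]
[-1.7, 0.0, 2.5, 0.0, 0.0, 0.0] -> [0.437 0.217 0.262]
[-1.6, 0.0, 2.3, 0.0, 0.0, 0.0] -> [0.437 0.217 0.234]
[-1.0, -0.0, 1.0, 0.0, -0.061, 0.0] -> [0.439 0.219 0.22 ]
[-0.8, 0.0, 0.4, -0.0, -0.044, 0.0] -> [0.442 0.221 0.213]
[-0.6, 0.0, 0.4, -0.0, -0.044, 0.0] -> [0.445 0.224 0.207]
[-0.6, -0.0, 0.4, 0.0, -0.044, 0.0] -> [0.447 0.226 0.201]
[-0.5, 0.0, 0.6, -0.0, -0.052, 0.0] -> [0.449 0.228 0.194]
[-0.4, -0.0, 0.8, 0.0, -0.061, 0.0] -> [0.45  0.228 0.185]
[-0.4, -0.0, 0.7, 0.0, -0.061, 0.0] -> [0.452 0.23  0.177]
[-0.6, 0.0, 0.6, 0.0, -0.061, 0.0] -> [0.455 0.232 0.17 ]
[-0.2, 0.0, 0.7, -0.0, -0.061, -0.0] -> [0.456 0.233 0.162]
[-0.4, -0.0, 0.6, 0.0, -0.052, 0.0] -> [0.458 0.235 0.156]
[-0.3, 0.0, 0.8, -0.0, -0.061, 0.0] -> [0.46  0.236 0.148]
[-0.3, 0.0, 0.8, 0.0, -0.061, 0.0] -> [0.462 0.238 0.14 ]
[-0.3, -0.0, 0.6, 0.0, -0.07, 0.0] -> [0.464 0.24  0.134]
[0.4, -0.0, 0.9, -0.0, -0.087, -0.0] -> [0.462 0.239 0.125]
[0.5, 0.0, 0.4, 0.0, -0.07, -0.0] -> [0.46  0.236 0.12 ]
[-0.4, -0.0, -2.2, 0.0, 0.0, 0.0] -> [0.458 0.235 0.142]
[-0.8, -0.0, -2.9, 0.0, 0.0, 0.0] -> [0.458 0.235 0.172]
```

```bash
python3 -m crank '[[-1.7,0.1,2.5,0,0.006,0,1],[-1.7,0,2.5,0,0,0,1],[-1.6,0,2.3,0,0,0,1],[0,0,0,0,0,0,1]]' && python3 - <<'E'
from h import *
goal(*tcp(-60,27,35))
E
```

```text
time: 7.02
position: [0.4348, 0.2163, 0.2341]
tool_rot: [-0.325, 0.896, -0.102, -0.284]
ft_force: [1.0, -0.1, -3.4]
grip_width: 0.0216
grip_force: 60.0
at [0.4348 0.2163 0.2341] shift cm [-0.16 -0.07 -0.1 ] turn [ 0.003 -0.003 -0.002] F [ 1.  -0.1 -3.4] w 0.0216 60.0 q [ 0.33  0.64  1.54 -0.21  1.54 -1.87]
```

```bash
python3 -m crank '[[-1.1,0,0.9,0,-0.061,0,1],[-0.8,0,0.4,0,-0.044,0,1],[-0.6,0,0.4,0,-0.044,0,1],[-0.6,0,0.4,0,-0.044,0,1],[-0.5,0,0.6,0,-0.052,0,1]]' && python3 - <<'E'
from h import *
goal(*tcp(4,14,21))
b=snap('scene','s4.png')
cv2.imwrite('pics/c4.png',cv2.resize(b[200:310,290:460],(680,440))[:,:,::-1])
E
```

```text
time: 7.65
position: [0.4495, 0.228, 0.1954]
tool_rot: [-0.335, 0.925, -0.062, -0.17]
ft_force: [-1.8, 0.2, -1.1]
grip_width: 0.0217
grip_force: 60.0
at [0.4495 0.228  0.1954] shift cm [-0.03 -0.02  0.19] turn [-0.     0.002 -0.002] F [-1.8  0.2 -1.1] w 0.0217 60.0 q [ 0.31  0.62  1.63 -0.14  1.23 -1.88]
```

View pics/c4.png

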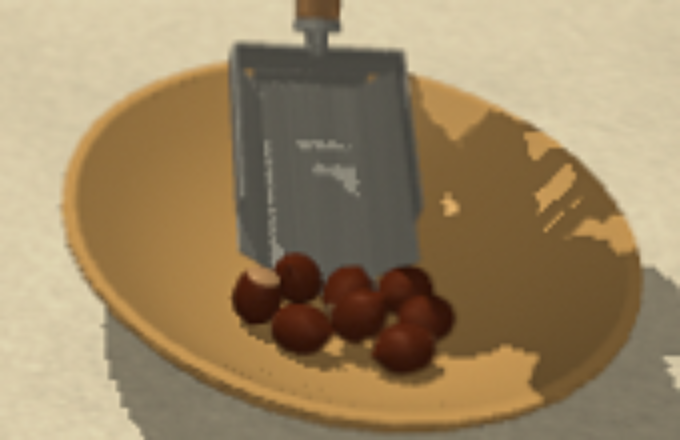

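The lip is behind the cluster (crop row about 265), pushing all eight nuts ahead. Continuing against the far slope.

```bash
python3 -m crank '[[-0.4,0,0.9,0,-0.061,0,1],[-0.4,0,0.8,0,-0.061,0,1],[-0.6,0,0.6,0,-0.061,0,1],[-0.3,0,0.7,0,-0.061,0,1],[-0.4,0,0.6,0,-0.052,0,1]]' && python3 - <<'E'
from h import *
goal(*tcp(62,23.5,4))
b=snap('scene','s5.png')
cv2.imwrite('pics/c5.png',cv2.resize(b[200:310,290:460],(680,440))[:,:,::-1])
W=[(72,27,.5),(82,31,-3),(92,38,-7),(97,48,-12),(98,58,-16),(96,80,-16),(96,110,-16)]
rows([tcp(*w) for w in W])
E
```

```text
time: 8.32
position: [0.4568, 0.2348, 0.1548]
tool_rot: [-0.341, 0.939, -0.012, -0.034]
ft_force: [-2.6, -1.1, -1.8]
grip_width: 0.0216
grip_force: 60.0
at [0.4568 0.2348 0.1548] shift cm [-0.1  -0.07 -0.08] turn [ 0.001 -0.003 -0.002] F [-2.6 -1.1 -1.8] w 0.0216 60.0 q [ 0.27  0.61  1.79 -0.04  0.81 -1.97]
[-0.4, -0.1, 0.6, 0.001, -0.063, -0.002] -> [0.46  0.236 0.148]
[-0.3, 0.0, 0.8, 0.0, -0.061, 0.0] -> [0.462 0.238 0.14 ]
[-0.3, -0.0, 0.7, 0.0, -0.07, 0.0] -> [0.464 0.24  0.133]
[0.3, -0.0, 0.8, -0.0, -0.087, -0.0] -> [0.462 0.239 0.125]
[0.5, 0.0, 0.4, 0.0, -0.07, -0.0] -> [0.46  0.236 0.12 ]
[-0.4, -0.0, -2.2, 0.0, 0.0, 0.0] -> [0.458 0.235 0.142]
[-0.8, -0.0, -2.9, 0.0, 0.0, 0.0] -> [0.458 0.235 0.172]
```

View pics/c5.png

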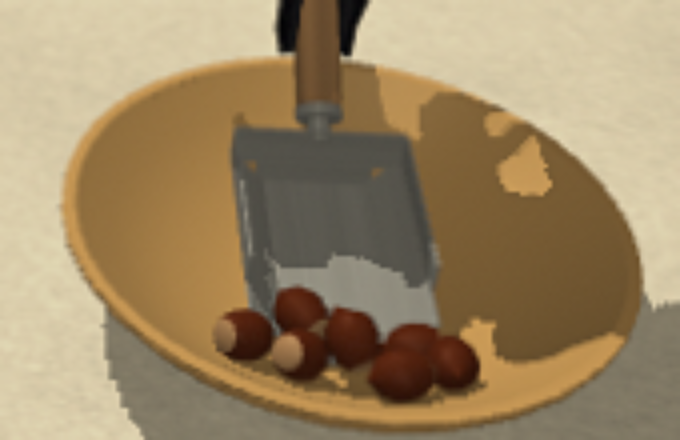

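About seven nuts sit at or over the lip (crop (300,310), (350,335)...), pressed against the far slope. I'll advance slowly up the wall and curl.

```bash
cat > nuts.py <<'E'
from h import *
import sys
def nuts(n='scene'):
    b=cams.camera(n);cv2.imwrite('pics/_'+n+'.png',b[:,:,::-1]);h=cv2.cvtColor(b,cv2.COLOR_RGB2HSV).astype(int)
    m=(h[...,1]>140)&(h[...,2]<110)&((h[...,0]<9)|(h[...,0]>172))
    o=robot.get_obs();Q=R.from_quat(o['tool_rot']);P=o['position'];Rs=Q*B.inv()
    sc=lambda v:P+Rs.apply(np.array(v)-[-.061,0,.119])
    poly=proj(n,[sc(v) for v in([0,.046,.02],[0,-.046,.02],[.118,-.035,.01],[.13,-.027,.0],[.13,.027,0],[.118,.035,.01])])
    k=np.zeros(m.shape,np.uint8);cv2.fillPoly(k,[poly.round().astype(int)],1)
    roi=np.zeros_like(k);roi[130:330,260:480]=1
    print('lip px',poly[3:5].round(0).tolist(),'nut px in scoop',int((m&(k>0)).sum()),'all',int((m&(roi>0)).sum()))
nuts()
E
python3 -m crank '[[-0.4,-0.1,0.6,0,-0.063,0,1],[0,0,0,0,0,0,1],[-0.3,0,0.8,0,-0.061,0,1],[0,0,0,0,0,0,1],[0,0,0,0,0,0,1]]' && python3 nuts.py && python3 -m crank '[[-0.3,0,0.7,0,-0.07,0,1],[0,0,0,0,0,0,1],[0,0,0,0,0,0,1]]' && python3 nuts.py; python3 -c "
from h import *
goal(*tcp(92,38,-7))"
```

```text
time: 9.0
position: [0.4635, 0.2389, 0.1397]
tool_rot: [-0.341, 0.94, 0.009, 0.024]
ft_force: [-2.0, -1.1, -3.4]
grip_width: 0.0215
grip_force: 60.0
lip px [[363.0, 295.0], [392.0, 297.0]] nut px in scoop 249 all 492
time: 9.43
position: [0.466, 0.2411, 0.1326]
tool_rot: [-0.341, 0.938, 0.021, 0.057]
ft_force: [-2.8, -1.4, -1.3]
grip_width: 0.0215
grip_force: 60.0
lip px [[364.0, 296.0], [393.0, 298.0]] nut px in scoop 233 all 388
at [0.4659 0.2411 0.1326] shift cm [ 0.18  0.03 -0.05] turn [ 0.    -0.001 -0.001] F [-2.3 -1.2 -2.3] w 0.0213 60.0 q [ 0.24  0.63  1.88  0.11  0.53 -2.12]
```

```bash
python3 -m crank '[[0.4,0,0.8,0,-0.087,0,1],[0.5,0,0.4,0,-0.07,0,1],[0,0,0,0,0,0,1],[-0.2,0,-1,0,0,0,1],[-0.3,0,-1.5,0,0,0,1]]' && python3 -m crank '[[-0.6,0,-2,0,0,0,1],[-0.6,0,-2,0,0,0,1],[-0.6,0,-2,0,0,0,1],[0,0,0,0,0,0,1]]' && python3 nuts.py && python3 - <<'E'
from h import *
goal(*tcp(96,120,-16))
b=cv2.imread('pics/_scene.png');cv2.imwrite('pics/c6.png',cv2.resize(b[150:320,280:470],(684,590)))
E
```

```text
time: 10.1
position: [0.4598, 0.2354, 0.1446]
tool_rot: [-0.338, 0.931, 0.047, 0.13]
ft_force: [-0.8, -1.0, -3.8]
grip_width: 0.0213
grip_force: 60.0
time: 10.6
position: [0.4614, 0.236, 0.2089]
tool_rot: [-0.338, 0.93, 0.047, 0.133]
ft_force: [0.5, 0.8, -2.8]
grip_width: 0.0216
grip_force: 60.0
lip px [[372.0, 253.0], [404.0, 254.0]] nut px in scoop 226 all 590
at [0.4605 0.2359 0.2078] shift cm [0.97 0.08 2.43] turn [-0.002  0.002 -0.001] F [ 0.3  0.1 -3. ] w 0.0216 60.0 q [ 0.2   0.46  1.94  0.28  0.5  -2.3 ]
```

View pics/c6.png

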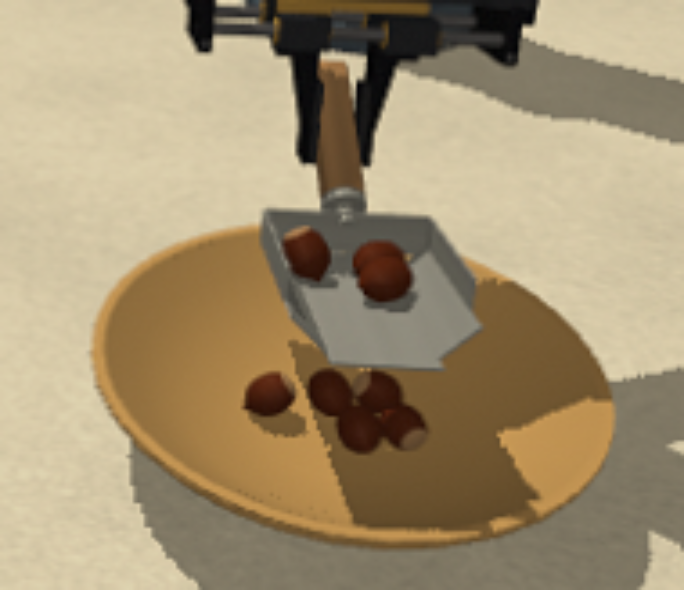

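Three chestnuts are in the scoop at the back wall (crop (305,255), (380,262), (385,275)), and the other five are in the bowl. Carry them to the pan with the nose slightly up.

```bash
python3 - <<'E'
from h import *
from scipy.spatial.transform import Slerp
PAN=np.array([.535,-.323])
o=robot.get_obs();p0=o['position'].copy();q0=R.from_quat(o['tool_rot'])
p1=p0+[0,0,.11];rows([(p1,q0)])
P,Q=tcp(70,195,-10,-25,0,PAN);f=tcp(70,192,0,-25,0,PAN)
n=18;ys=np.linspace(40,-25,n+1);ps=np.linspace(-16,-10,n+1)
rows([(p1+(P-p1)*k/n,scoopR(ys[k],ps[k])*B) for k in range(1,n+1)],(p1,q0))
print('level');rows([f],(P,Q))
E
```

```text
[-3.0, -0.0, -10.6, 0.0, 0.0, 0.0] -> [0.46  0.236 0.318]
[2.0, -1.9, -0.3, 0.015, 0.007, 0.06] -> [0.458 0.208 0.316]
[1.9, -2.1, -0.3, 0.017, 0.006, 0.061] -> [0.455 0.18  0.313]
[1.7, -2.2, -0.3, 0.016, 0.006, 0.061] -> [0.452 0.153 0.311]
[1.6, -2.3, -0.2, 0.016, 0.006, 0.061] -> [0.449 0.125 0.309]
[1.5, -2.4, -0.2, 0.016, 0.006, 0.061] -> [0.446 0.097 0.307]
[1.3, -2.5, -0.1, 0.015, 0.006, 0.061] -> [0.443 0.069 0.305]
[1.2, -2.5, -0.1, 0.015, 0.006, 0.061] -> [0.441 0.041 0.303]
[1.0, -2.6, -0.0, 0.015, 0.006, 0.061] -> [0.438 0.014 0.301]
[0.8, -2.7, 0.0, 0.014, 0.006, 0.061] -> [ 0.435 -0.014  0.298]
[0.7, -2.7, 0.1, 0.014, 0.006, 0.061] -> [ 0.432 -0.042  0.296]
[0.5, -2.8, 0.1, 0.014, 0.006, 0.062] -> [ 0.429 -0.07   0.294]
[0.3, -2.8, 0.1, 0.013, 0.006, 0.062] -> [ 0.426 -0.098  0.292]
[0.2, -2.8, 0.2, 0.013, 0.006, 0.062] -> [ 0.423 -0.125  0.29 ]
[-0.0, -2.8, 0.2, 0.013, 0.006, 0.062] -> [ 0.421 -0.153  0.288]
[-0.2, -2.8, 0.3, 0.012, 0.006, 0.062] -> [ 0.418 -0.181  0.285]
[-0.4, -2.8, 0.3, 0.012, 0.006, 0.062] -> [ 0.415 -0.209  0.283]
[-0.5, -2.7, 0.3, 0.011, 0.006, 0.062] -> [ 0.412 -0.237  0.281]
[-0.7, -2.7, 0.3, 0.011, 0.006, 0.062] -> [ 0.409 -0.264  0.279]
level
[-2.3, 0.0, -2.8, 0.0, 0.175, 0.0] -> [ 0.425 -0.272  0.311]
```

```bash
python3 -m crank '[[-0.3,0,-1.2,0,0,0,1],[-0.7,0,-2.5,0,0,0,1],[-0.8,0,-2.7,0,0,0,1],[-0.7,0,-2.5,0,0,0,1],[-0.5,0,-1.7,0,0,0,1]]' >/dev/null && python3 -m crank '[[1,-0.9,-0.1,0.008,0.003,0.03,1],[1,-1,-0.2,0.007,0.004,0.03,1],[1.9,-2.1,-0.3,0.017,0.006,0.061,1],[1.7,-2.2,-0.3,0.016,0.006,0.061,1],[1.6,-2.3,-0.2,0.016,0.006,0.061,1]]' >/dev/null && python3 -m crank '[[1.5,-2.4,-0.2,0.016,0.006,0.061,1],[1.3,-2.5,-0.1,0.015,0.006,0.061,1],[1.2,-2.5,-0.1,0.015,0.006,0.061,1],[1.0,-2.6,0,0.015,0.006,0.061,1],[0.8,-2.7,0,0.014,0.006,0.061,1]]' && python3 -m crank '[[0.7,-2.7,0.1,0.014,0.006,0.061,1],[0.5,-2.8,0.1,0.014,0.006,0.062,1],[0.3,-2.8,0.1,0.013,0.006,0.062,1],[0.2,-2.8,0.2,0.013,0.006,0.062,1],[0,-1.5,0.1,0.007,0.003,0.03,1]]'
python3 - <<'E'
from h import *
from scipy.spatial.transform import Slerp
P,Q=tcp(70,195,-10,-25,0,np.array([.535,-.323]));goal(P,Q)
o=robot.get_obs();p0=o['position'];q0=R.from_quat(o['tool_rot']);sl=Slerp([0,1],R.concatenate([q0,Q]))
rows([(p0+(P-p0)*k/6,sl(k/6)) for k in range(1,7)])
E
```

```text
time: 12.52
position: [0.4313, -0.0164, 0.2966]
tool_rot: [-0.063, 0.992, 0.009, 0.11]
ft_force: [-0.1, 0.9, -3.6]
grip_width: 0.0215
grip_force: 60.0
time: 13.15
position: [0.4186, -0.1431, 0.2872]
tool_rot: [0.078, 0.992, -0.007, 0.097]
ft_force: [-0.0, 0.4, -4.1]
grip_width: 0.0216
grip_force: 60.0
at [ 0.4186 -0.1431  0.2872] shift cm [ -0.79 -12.12   0.98] turn [0.052 0.019 0.275] F [-0.   0.4 -4.1] w 0.0216 60.0 q [-0.63  0.24  1.98  0.13  0.76 -2.13]
[-0.1, -2.0, 0.2, 0.009, 0.003, 0.046] -> [ 0.417 -0.163  0.286]
[-0.2, -2.0, 0.2, 0.009, 0.003, 0.046] -> [ 0.415 -0.184  0.285]
[-0.3, -2.0, 0.2, 0.009, 0.003, 0.046] -> [ 0.414 -0.204  0.283]
[-0.4, -2.0, 0.2, 0.009, 0.003, 0.046] -> [ 0.412 -0.224  0.282]
[-0.5, -2.0, 0.2, 0.009, 0.003, 0.046] -> [ 0.411 -0.244  0.28 ]
[-0.6, -1.9, 0.2, 0.009, 0.003, 0.046] -> [ 0.409 -0.264  0.279]
```

```bash
python3 -m crank '[[-0.1,-2.3,0.2,0.009,0.003,0.046,1],[-0.2,-2.2,0.2,0.009,0.003,0.046,1],[-0.3,-2,0.2,0.009,0.003,0.046,1],[-0.4,-2,0.2,0.009,0.003,0.046,1],[-0.5,-1.6,0.1,0.009,0.003,0.04,1]]' >/dev/null && python3 -m crank '[[-0.5,-1.2,0,0.006,0.002,0.03,1],[-0.3,-0.4,-0.1,0,0,0.012,1],[0,0,0,0,0,0,1],[0,0,0,0,0,0,1]]'
python3 - <<'E'
from h import *
goal(*tcp(70,192,0,-25,0,np.array([.535,-.323])))
E
```

```text
time: 14.28
position: [0.4125, -0.2611, 0.2847]
tool_rot: [0.209, 0.974, -0.019, 0.087]
ft_force: [0.4, 0.1, -3.6]
grip_width: 0.0213
grip_force: 60.0
at [ 0.4125 -0.2611  0.2847] shift cm [-2.05 -0.46 -2.3 ] turn [0.001 0.179 0.013] F [ 0.4  0.1 -3.6] w 0.0213 60.0 q [-0.83  0.31  1.88  0.1   0.8  -2.04]
```

Level gently in eight small rows.

```bash
python3 -m crank '[[-0.2,0,-0.3,0,0.02,0,1],[-0.3,-0.1,-0.3,0,0.022,0.003,1],[-0.3,-0.1,-0.3,0,0.022,0.003,1],[-0.3,-0.1,-0.3,0,0.022,0.003,1],[-0.3,-0.1,-0.3,0,0.022,0.003,1]]' >/dev/null && python3 -m crank '[[-0.3,0,-0.3,0,0.022,0,1],[-0.3,0,-0.3,0,0.022,0,1],[-0.2,0,-0.2,0,0.02,0,1],[0,0,0,0,0,0,1],[0,0,0,0,0,0,1]]'
python3 - <<'E'
from h import *
goal(*tcp(70,192,0,-25,0,np.array([.535,-.323])))
a=snap('top','t7.png');b=snap('scene','s7.png')
o=robot.get_obs();Q=R.from_quat(o['tool_rot']);P=o['position'];Rs=Q*B.inv()
pts=[P+Rs.apply(np.array(v)-[-.061,0,.119]) for v in([.13,.027,0.],[.13,-.027,0.],[0,.0465,.037],[0,-.0465,.037])]
for n in('top','scene'): print(n,proj(n,pts).round(1).tolist())
print(proj('top',[.535,-.323,.1]),proj('scene',[.535,-.323,.1]))
cv2.imwrite('pics/c7.png',np.hstack([cv2.resize(a[130:310,290:430],(350,450)),cv2.resize(b[60:220,90:250],(450,450))])[:,:,::-1])
E
```

```text
time: 15.52
position: [0.4285, -0.2733, 0.3097]
tool_rot: [0.216, 0.976, -0.0, 0.004]
ft_force: [-0.7, -0.4, -4.1]
grip_width: 0.0216
grip_force: 60.0
at [ 0.4285 -0.2733  0.3097] shift cm [ 0.35  0.   -0.13] turn [0.001 0.007 0.001] F [-0.7 -0.4 -4.1] w 0.0216 60.0 q [-0.79  0.35  1.7   0.    1.09 -1.93]
top [[384.3, 182.7], [403.5, 191.9], [361.7, 224.0], [396.9, 240.9]]
scene [[157.7, 118.6], [154.6, 111.8], [205.9, 101.9], [197.8, 91.6]]
[[371.58825716 217.83264559]] [[185.71114346 141.87441695]]
```

View pics/c7.png

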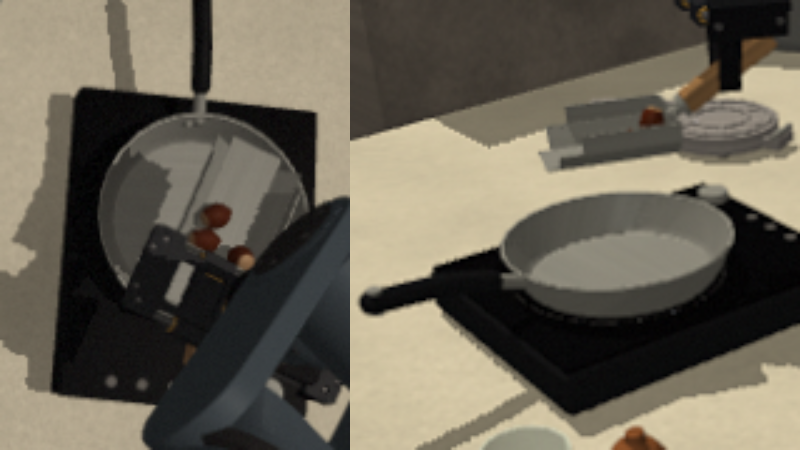

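The final picture shows the scoop level above the middle of the pan, about 9 cm over the rim, with three nuts in it (top crop (217,214), (206,240), (241,258)). The pan has not moved.

```bash
python3 -c "
from rig import ticket
print(ticket.hand_in())"
```

```text
the job is handed in; nothing more can be done
None
```

I handed the job in with three chestnuts in the level scoop, held still over the middle of the pan about 9 cm above its rim. The other five were in the bowl after the scoop, none were spilled, and the pan, pepper mill and tumbler were never touched.

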